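Open the filter lid of the watch bench's dust extractor

TASK

Open the dust extractor for a filter change, using only the fingertips: press the snap tab in front of its grey filter lid right down and, keeping it down, push the lid straight back off its seat until the filter opening is fully uncovered. Leave the lid lying flat on the extractor's rear deck between the guide ribs and the tab sprung back up. Do not lift the lid, do not touch the filter below it, and leave the other things on the bench where they are.

Things in the scene. Friction and masses are not known exactly. Their poses are not given: they have to be found in the camera images.
- extractor: white bench dust extractor, 268 long (x) x 130 wide (y) mm, fixed; origin on the bench under its centre, +x from its tab end (near the robot) to its fan housing, z up. Flat deck 60 mm above the bench. Along x: front end -134, tab -119 to -91, seated lid -89 to -5, free rear deck -5 to +87, fan housing +87 to +134 (96 high, spigot 121 high), which stops the lid after 92 mm of travel
- well (a point): centre of the filter opening, at deck height; opening 54 (extractor x) x 60 (y) mm, axes as the extractor. Guide ribs 9 mm high, inner faces 49.5 mm either side of the middle, run beside the lid's seat and the whole rear deck; over the seat they carry inward lips (84 mm between them) that hold the lid's side flanges down
- tab_top (a point): centre of the top face of the snap tab, a grey spring push pad 28 (extractor x) x 40 (y) mm; at rest this face is 14 mm above the deck, fully pressed 6 mm above it. A tooth joined to the tab stands in a window behind the lid's front lip and stops the lid from sliding; axes as the extractor
- tab (a joint): how far the snap tab is pressed straight down, m: 0 at rest, 0.008 at its stop; its spring takes 2.5 N to start, 6.5 N at the stop, and returns it when let go. From 0.004 the tooth is below the lid (0.006 to be sure). Once the lid has moved back 6 mm the tooth lies under its front lip and cannot catch it again; after 18 mm the lid is clear of it
- lid: grey louvred filter lid, loose (about 100 g), 84 long (x) x 96 wide over its 4 mm thick side flanges, body 80 wide and 13 high; origin at the centre of its underside, axes as the extractor when seated (origin then at extractor x = -47, y = 0, z = 60 mm). It slides in extractor +x. The filter opening is wholly clear when it has moved 72 mm
- lid_edge (a point): middle of the lid's front lip (8 thick, 80 wide, 18 mm high), on its front face, 14 mm above the deck; this is the face to push. Seated, it is 2 mm behind the tab's rear edge
- filter: white pleated filter 53 x 59 mm lying in the filter opening under the lid, its pleats 6 mm below the deck; origin at the centre of its underside; not to be touched
- spare_filter: spare white pleated filter in a frame, 60 x 66 x 14 mm, beside the extractor; origin at the centre of its underside; leave alone
- cushion: round casing cushion, steel ring with black pad, 60 diameter, 25 mm high; origin under its centre; leave alone
- brass_tin: round open brass tin with a movement in it, 50 diameter, 17 mm high; origin under its centre; leave alone
- screwdriver: screwdriver lying along its x, 120 mm long; origin under its middle; leave alone
- movement_holder: white movement holder with two steel bars and a movement, 85 x 50 x 22 mm; origin under its middle; leave alone
- steel_case: round open steel watch case, 54 diameter, 13 mm high; origin under its centre; leave alone
- tray: white tray with four dividers, 50 x 110 x 32 mm; origin under its centre; leave alone
- card_box: open cardboard box 80 x 125 x 36 mm; origin under its centre; leave alone

How it is judged:
By the outcome, as a careful person would: the job done as asked, in the order asked, and still so for the second after the job is handed in, with the robot touching nothing.
It also fails if it takes over 40 s, if anything falls off the work surface, if the arm or the gripper's body presses on something with over 40 N, if the wrist force passes 120 N, or if a joint passes its speed limit or range.

ROBOT

A 6-joint arm with a two-finger parallel gripper is mounted at the origin on the work surface. World frame = base frame: x ahead of the robot, y to its left, z up, the work surface at z = 0. Lengths are in m, angles in rad, forces in N, time in s.
With the tool pointing down it reaches from about 0.35 to 0.975 m from the base axis. Payload 4.9 kg.
Tool frame: the origin (TCP) lies midway between the tips of the shut fingers; the grasp point (between the pads) lies 19 mm behind it; z points along the fingers, y is the direction in which the jaws open and shut (so a half turn about z gives the same grasp; the last joint's range is limited). The gripper opens to 85 mm and grips with 20 to 120 N. Pads are 22 mm wide; open, the fingers measure 114 mm over their backs; the gripper's body (76 mm by 85 mm) begins 54 mm behind the grasp point. The pads swing forward as they close: fully open they stand 13 mm farther back than shut.
Start: joints at [1.073, 0.053, 1.613, -0, 1.476, -0.119], TCP at [0.231, 0.581, 0.231] pointing down, gripper open.
Joint ranges: [-3.01, 3.01], [-1.01, 2.22], [0.06, 2.58], [-1.02, 4.17], [0.09, 2.62], [-3.14, 3.14]. Speed limits (rad/s): [2.57, 2.57, 3.14, 3.14, 3.14, 3.14].

INTERFACE

Orientations are given as a unit quaternion [w, x, y, z].
In Python, from plant import manip gives the robot as it stands. The module is installed in compiled form; this text tells all that it offers.
- The arm moves only by the tool move_arm, never from a script. Its argument "rows" is a list of rows, each an object of numbers: "tx", "ty", "tz": the shift along the tool's x, y, z in m; "ax", "ay", "az": the turn, a rotation vector about the tool's x, y, z in degrees; "jaw": the closure in counts, from 0 (fully open) to 255 (shut). In form: [{"tx": .., "ty": .., "tz": .., "ax": .., "ay": .., "az": .., "jaw": ..}, ...]. A call has 1 to 12 rows; each row shifts and turns the pose as measured when the row begins, along the tool's axes as they then stand; what a row does not reach is not made up. A row lasts 1/10 s, in which the tool goes at most 50 mm and 8.59 degrees, less where a joint would pass 70% of its speed; a pose out of reach is approached as far as the arm can. A call with a gripper value outside its range is refused whole. The fingers move at their own pace and stop on an object; the grip force is fixed at half the most. Time passes only in rows, so rows that do not move let the fingers close. It gives the time, the measured TCP pose, the force and the opening at its end, in the units of the state.
- manip.state(): the state, without advancing time (a new reading comes with each control period).
- manip.grab_frame(name): name is "side" or "top"; returns a dict with "color" (480x640x3 uint8, red, green, blue), "intrinsics" (3x3 intrinsics, pixels), "R" (3x3) and "t" (3): a world point X has camera coordinates R X + t. Camera axes: x right, y down, z forward; pixel columns grow to the right and rows downward; lengths in m; the calibration is good to about 2 mm. A picture is of the moment at which its call begins. There is no depth.
- manip.job_done(): hands the job in, once; it reports no verdict.
The state is a dict: "time": time; "joint_pos": joint angles; "joint_vel": joint speeds; "joint_efforts": joint torques, N m; "tool_pos": TCP position; "tool_rot": TCP orientation; "contact_force": force on the tool from outside, world axes, zero at the start; "ft_torque": the same for the moment, N m; "gripper_width": opening from 0.0 (shut) to 1.0 (fully open).
Only numpy, scipy, OpenCV 4.12 (cv2) and the standard library are available. Lean on these libraries where they do the work, as an engineer would, in place of code of your own. Each camera call takes 0.05 s, during which the arm holds its last target.

## Working session

There is one attempt and no reset: what is moved stays moved. The work goes in short steps, Python scripts to look and compute and a tool call to move; the robot and the scene stay as the last step left them, time stands still between calls to the robot, and variables do not carry over. Pictures are saved under pics/ and viewed, and the job is handed in when it is done.

Besides the shell and the picture viewer there is one more tool, called after "Emit:" in YAML: its name, and indented under it one key for each argument. move_arm: Moves the arm, as the interface text tells. Its arguments: {"type":"object","properties":{"rows":{"type":"array"}},"required":["rows"]}

```bash
mkdir -p pics
python3 - <<'E'
from plant import manip
import cv2,numpy as np
for n in ("side","top"):
    f=manip.grab_frame(n); cv2.imwrite(f"pics/{n}0.png",f["color"][:,:,::-1]); np.savez(f"{n}0.npz",**f)
    print(n,f["intrinsics"].tolist(),f["R"].round(4).tolist(),f["t"])
print(manip.state())
E
```

```text
side [[448.61761873513484, 0.0, 316.5568901944463], [0.0, 448.61761873513484, 244.18439090122308], [0.0, 0.0, 1.0]] [[0.6914, -0.7224, 0.0082], [-0.3654, -0.3595, -0.8586], [0.6232, 0.5907, -0.5125]] [-0.40680811  0.26066494  0.75203555]
top [[597.5791830269544, 0.0, 303.08929684507916], [0.0, 597.5791830269544, 243.89741424324234], [0.0, 0.0, 1.0]] [[0.0295, -0.9994, -0.0177], [-0.9957, -0.0278, -0.0881], [0.0875, 0.0202, -0.996]] [-0.00940377  0.58497252  1.3573088 ]
{'time': 0.1, 'joint_pos': array([ 1.07302454e+00,  5.33045253e-02,  1.61416445e+00,  1.99758866e-05,
        1.47598786e+00, -1.18986992e-01]), 'joint_vel': array([ 0.00181836, -0.00193491, -0.00306122, -0.00049887, -0.00069758,
       -0.00083321]), 'joint_efforts': array([-3.69344934e-04, -3.94901490e+01, -3.71363461e+01, -1.87526775e-04,
        3.92199247e-03,  1.91570314e-05]), 'tool_pos': array([0.23083601, 0.58020387, 0.23017283]), 'tool_rot': array([-2.92376083e-04,  1.88263045e-01,  9.82118199e-01, -8.85101721e-04]), 'contact_force': array([-0.1474225 ,  0.12522303, -0.31953059]), 'ft_torque': array([-0.02093064,  0.00434134, -0.05677717]), 'gripper_width': 0.9992227100874191}
```

View pics/top0.png

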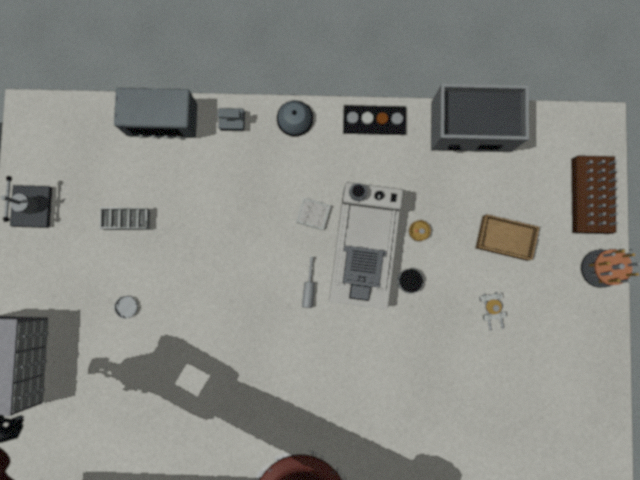

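View pics/side0.png

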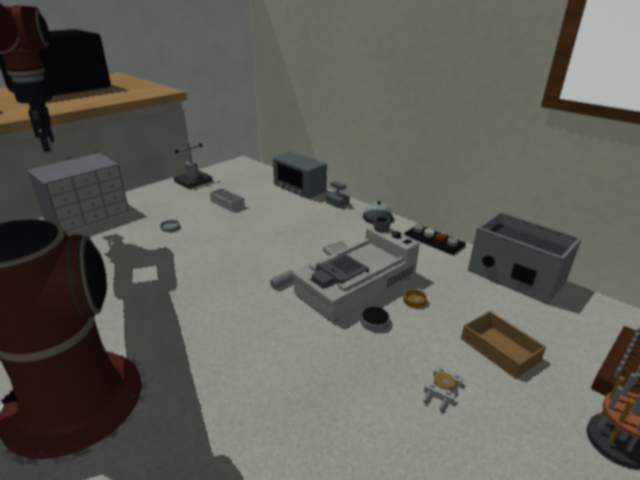

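The top view shows the extractor from about (360,305) at the tab end to (373,185) at the fan end, with the tab at (360,292) and the lid at (363,267). I'll zoom in next to measure it.

Run:
```python
import cv2
i=cv2.imread("pics/top0.png")[170:320,290:440]; cv2.imwrite("pics/top0z.png",cv2.resize(i,(600,600),interpolation=cv2.INTER_CUBIC))
i=cv2.imread("pics/side0.png")[210:330,260:430]; cv2.imwrite("pics/side0z.png",cv2.resize(i,None,fx=4.5,fy=4.5,interpolation=cv2.INTER_CUBIC))
```

```text
(no output)
```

View pics/top0z.png

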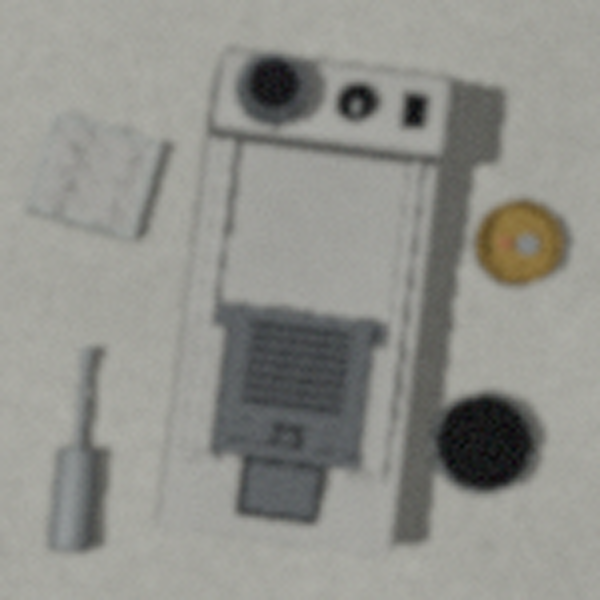

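View pics/side0z.png

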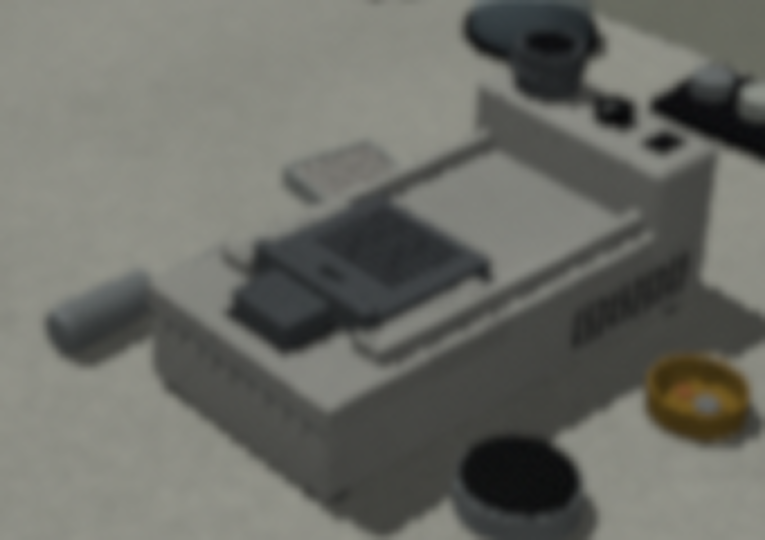

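```bash
cat > h.py <<'E'
import numpy as np
from scipy.optimize import least_squares
T=[(-119,20,74,237,514),(-119,-20,74,318,522),(-91,20,74,243,458),(-91,-20,74,326,464),(-89,40,78,210,455),(-89,-40,78,358,467),(-134,65,60,158,522),(-134,-65,60,393,546),(87,65,96,210,130),(87,-65,96,440,157),(134,65,96,228,47),(134,-65,96,455,80)]
S=[(-134,65,60,152,287),(-134,-65,60,328,414),(-134,-65,0,330,500),(87,-65,96,660,180),(134,-65,96,717,152),(87,65,96,480,88)]
def W(p,x):
    c,s=np.cos(x[2]),np.sin(x[2]); p=np.array(p)/1000
    return np.array([x[0]+c*p[0]-s*p[1],x[1]+s*p[0]+c*p[1],p[2]])
def pr(f,X):
    q=f["intrinsics"]@(f["R"]@X+f["t"]); return q[:2]/q[2]
if __name__=="__main__":
    ft=np.load("top0.npz");fs=np.load("side0.npz")
    def r(x,a=T,b=S):
        o=[]
        for *p,u,v in a: o+=list(pr(ft,W(p,x))-[(u+.5)/4-.5+290,(v+.5)/4-.5+170])
        for *p,u,v in b: o+=list(pr(fs,W(p,x))-[(u+.5)/4.5-.5+260,(v+.5)/4.5-.5+210])
        return np.array(o)
    for a,b in((T,S),(T,[]),([],S)):
        s=least_squares(r,[.55,-.1,-.1],args=(a,b),loss='soft_l1'); print(s.x.round(4),np.degrees(s.x[2]).round(2)); print(r(s.x,a,b).reshape(-1,2).round(1).tolist())
        print("tab",W((-105,0,74),s.x).round(4),"lidedge",W((-89,0,74),s.x).round(4))
E
python3 h.py
```

```text
[ 0.5817 -0.1335 -0.1025] -5.87
[[1.4, -1.0], [-0.9, -0.6], [1.4, 0.5], [-1.4, 1.3], [0.9, -0.9], [-0.1, 0.8], [-0.1, 1.0], [-1.0, 2.8], [0.1, -0.5], [1.3, 0.3], [-1.7, -0.6], [0.0, -1.4], [-0.8, -0.3], [0.4, 0.2], [-0.8, 4.3], [1.1, -0.5], [1.8, -1.2], [-1.1, -1.8]]
tab [ 0.4773 -0.1227  0.074 ] lidedge [ 0.4932 -0.1244  0.074 ]
[ 0.5818 -0.1334 -0.1008] -5.78
[[1.4, -1.0], [-0.8, -0.6], [1.5, 0.5], [-1.3, 1.3], [1.0, -0.9], [-0.0, 0.8], [-0.0, 1.1], [-0.9, 2.7], [0.0, -0.5], [1.2, 0.2], [-1.8, -0.6], [-0.1, -1.5]]
tab [ 0.4773 -0.1228  0.074 ] lidedge [ 0.4932 -0.1244  0.074 ]
[ 0.5817 -0.1339 -0.1067] -6.11
[[-0.7, -0.4], [0.2, 0.2], [-1.0, 4.3], [1.3, -0.3], [2.1, -1.0], [-0.8, -1.8]]
tab [ 0.4773 -0.1227  0.074 ] lidedge [ 0.4932 -0.1244  0.074 ]
```

Both views agree on the pose: tab at (0.477, -0.123), yaw -5.9°. I'll turn the tool to line up with the extractor, shut the jaws and travel over at height.

Emit:
move_arm:
  rows:
    - {"az":-8,"jaw":255}
    - {"az":-7.8,"jaw":255}
    - {"tx":-0.018,"ty":-0.039,"jaw":255}
    - {"tx":-0.018,"ty":-0.039,"jaw":255}
    - {"tx":-0.018,"ty":-0.039,"jaw":255}
    - {"tx":-0.018,"ty":-0.039,"jaw":255}
    - {"tx":-0.018,"ty":-0.039,"jaw":255}
    - {"tx":-0.018,"ty":-0.039,"jaw":255}
    - {"tx":-0.018,"ty":-0.039,"jaw":255}
    - {"tx":-0.018,"ty":-0.039,"jaw":255}
    - {"tx":-0.018,"ty":-0.039,"jaw":255}
    - {"jaw":255}

```text
schema error: expected keys tx, ty, tz, ax, ay, az, jaw
```

Emit:
move_arm:
  rows:
    - {"tx":0,"ty":0,"tz":0,"ax":0,"ay":0,"az":-8,"jaw":255}
    - {"tx":0,"ty":0,"tz":0,"ax":0,"ay":0,"az":-7.8,"jaw":255}
    - {"tx":-0.018,"ty":-0.039,"tz":0,"ax":0,"ay":0,"az":0,"jaw":255}
    - {"tx":-0.018,"ty":-0.039,"tz":0,"ax":0,"ay":0,"az":0,"jaw":255}
    - {"tx":-0.018,"ty":-0.039,"tz":0,"ax":0,"ay":0,"az":0,"jaw":255}
    - {"tx":-0.018,"ty":-0.039,"tz":0,"ax":0,"ay":0,"az":0,"jaw":255}
    - {"tx":-0.018,"ty":-0.039,"tz":0,"ax":0,"ay":0,"az":0,"jaw":255}
    - {"tx":-0.018,"ty":-0.039,"tz":0,"ax":0,"ay":0,"az":0,"jaw":255}
    - {"tx":-0.018,"ty":-0.039,"tz":0,"ax":0,"ay":0,"az":0,"jaw":255}
    - {"tx":-0.018,"ty":-0.039,"tz":0,"ax":0,"ay":0,"az":0,"jaw":255}
    - {"tx":0,"ty":0,"tz":0,"ax":0,"ay":0,"az":0,"jaw":255}

```text
time: 1.2
tool_pos: [0.3468, 0.2433, 0.2237]
tool_rot: [-0.003, 0.043, 0.999, -0.006]
contact_force: [0.9, 0.2, -0.3]
gripper_width: -0.001
```

```bash
cat > g.py <<'E'
import sys,numpy as np
from scipy.spatial.transform import Rotation as Ro
from plant import manip
from h import W
P=[.5817,-.1335,-.1025]
s=manip.state(); q=s["tool_rot"]; R=Ro.from_quat([q[1],q[2],q[3],q[0]])
a=P[2]+np.pi
Rd=Ro.from_matrix(np.array([[np.cos(a),np.sin(a),0],[np.sin(a),-np.cos(a),0],[0,0,-1]]))
tgt=W([float(v) for v in sys.argv[1:4]],P)
c=s["tool_pos"]; d=c-np.array([P[0],P[1],0]); th=P[2]
print("t",s["time"],"ext mm",(1000*np.array([np.cos(th)*d[0]+np.sin(th)*d[1],-np.sin(th)*d[0]+np.cos(th)*d[1],d[2]])).round(1))
print("shift now-axes mm",(R.inv().apply(tgt-c)*1000).round(1)," desired-axes",(Rd.inv().apply(tgt-c)*1000).round(1))
print("turn deg",np.degrees((R.inv()*Rd).as_rotvec()).round(2))
print("F",s["contact_force"].round(2),"w",round(s["gripper_width"],3))
E
python3 g.py -105 0 120
```

```text
t 1.2 ext mm [-272.2  350.7  223.7]
shift now-axes mm [-162.3 -352.1  106.9]  desired-axes [-167.2 -350.7  103.7]
turn deg [-0.67 -0.31  0.89]
F [ 0.85  0.23 -0.29] w -0.001
```

Emit:
move_arm:
  rows:
    - {"tx":0,"ty":0,"tz":0,"ax":-0.67,"ay":-0.31,"az":0.89,"jaw":255}
    - {"tx":-0.019,"ty":-0.039,"tz":0,"ax":0,"ay":0,"az":0,"jaw":255}
    - {"tx":-0.019,"ty":-0.039,"tz":0,"ax":0,"ay":0,"az":0,"jaw":255}
    - {"tx":-0.019,"ty":-0.039,"tz":0,"ax":0,"ay":0,"az":0,"jaw":255}
    - {"tx":-0.019,"ty":-0.039,"tz":0,"ax":0,"ay":0,"az":0,"jaw":255}
    - {"tx":-0.019,"ty":-0.039,"tz":0,"ax":0,"ay":0,"az":0,"jaw":255}
    - {"tx":-0.019,"ty":-0.039,"tz":0,"ax":0,"ay":0,"az":0,"jaw":255}
    - {"tx":-0.019,"ty":-0.039,"tz":0,"ax":0,"ay":0,"az":0,"jaw":255}
    - {"tx":-0.019,"ty":-0.039,"tz":0,"ax":0,"ay":0,"az":0,"jaw":255}
    - {"tx":-0.019,"ty":-0.039,"tz":0,"ax":0,"ay":0,"az":0,"jaw":255}
    - {"tx":0,"ty":0,"tz":0,"ax":0,"ay":0,"az":0,"jaw":255}

```text
time: 2.3
tool_pos: [0.488, -0.125, 0.2197]
tool_rot: [0.001, 0.043, 0.999, 0.004]
contact_force: [-0.5, 0.5, -0.2]
gripper_width: 0.003
```

```bash
python3 g.py -105 0 120
```

```text
t 2.3 ext mm [-94.   -1.2 219.7]
shift now-axes mm [11.2  0.5 99.6]  desired-axes [11.   1.2 99.7]
turn deg [0.48 0.14 0.93]
F [-0.47  0.46 -0.16] w 0.003
```

Emit:
move_arm:
  rows:
    - {"tx":0.011,"ty":0.001,"tz":0.02,"ax":0.48,"ay":0.14,"az":0.93,"jaw":255}
    - {"tx":0,"ty":0,"tz":0.03,"ax":0,"ay":0,"az":0,"jaw":255}
    - {"tx":0,"ty":0,"tz":0.03,"ax":0,"ay":0,"az":0,"jaw":255}
    - {"tx":0,"ty":0,"tz":0.02,"ax":0,"ay":0,"az":0,"jaw":255}
    - {"tx":0,"ty":0,"tz":0,"ax":0,"ay":0,"az":0,"jaw":255}
    - {"tx":0,"ty":0,"tz":0,"ax":0,"ay":0,"az":0,"jaw":255}

```text
time: 2.9
tool_pos: [0.4795, -0.1152, 0.1164]
tool_rot: [0.0, 0.048, 0.999, 0.002]
contact_force: [-0.2, 0.1, 0.9]
gripper_width: -0.002
```

```bash
python3 g.py -105 0 90
python3 - <<'E'
from plant import manip
import cv2,numpy as np
for n,(a,b,c,d) in (("side",(190,340,260,430)),("top",(170,320,290,440))):
    f=manip.grab_frame(n); i=f["color"][a:b,c:d,::-1]; cv2.imwrite(f"pics/{n}1.png",cv2.resize(i,None,fx=4,fy=4,interpolation=cv2.INTER_CUBIC))
E
```

```text
t 2.9 ext mm [-103.5    7.8  116.4]
shift now-axes mm [ 1.6 -7.9 26.4]  desired-axes [ 1.5 -7.8 26.4]
turn deg [0.22 0.04 0.34]
F [-0.21  0.09  0.9 ] w -0.002
```

View pics/side1.png

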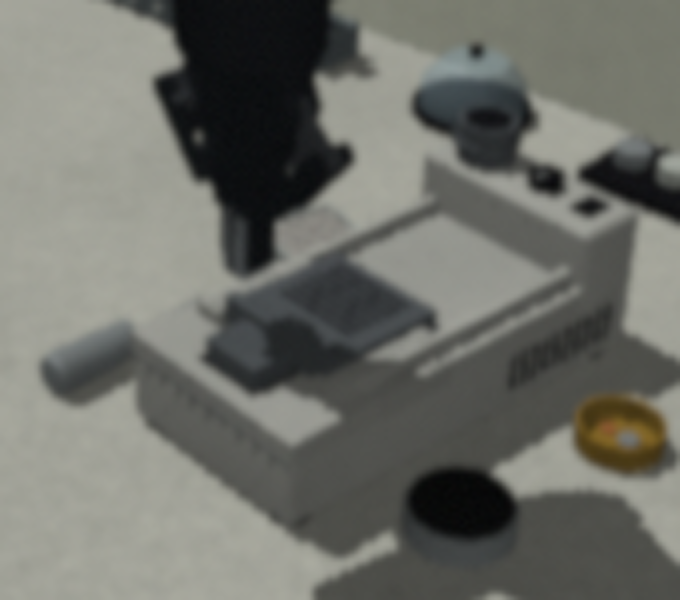

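View pics/top1.png

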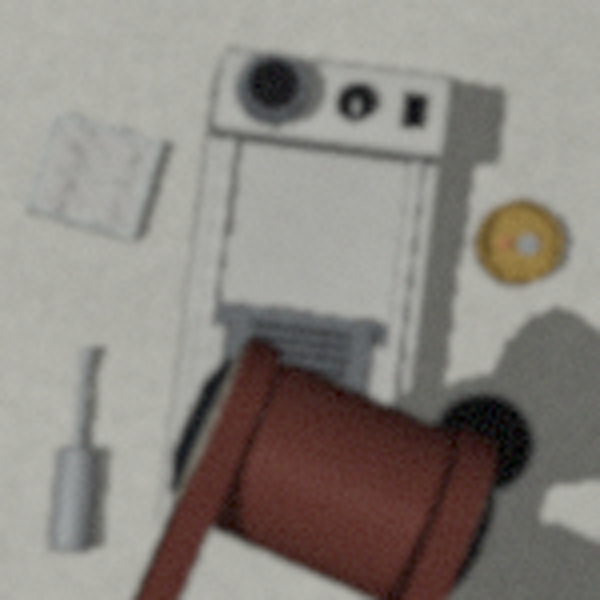

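The tips hang above and to the left of the tab, at zoomed side pixel (247,268). y has drifted +8 mm, so I'll correct that and compare the tip pixel with its projection.

Emit:
move_arm:
  rows:
    - {"tx":0.0015,"ty":-0.008,"tz":0,"ax":0.2,"ay":0,"az":0.4,"jaw":255}
    - {"tx":0,"ty":0,"tz":0,"ax":0,"ay":0,"az":0,"jaw":255}
    - {"tx":0,"ty":0,"tz":0.01,"ax":0,"ay":0,"az":0,"jaw":255}
    - {"tx":0,"ty":0,"tz":0.01,"ax":0,"ay":0,"az":0,"jaw":255}
    - {"tx":0,"ty":0,"tz":0,"ax":0,"ay":0,"az":0,"jaw":255}
    - {"tx":0,"ty":0,"tz":0,"ax":0,"ay":0,"az":0,"jaw":255}

```text
time: 3.6
tool_pos: [0.48, -0.1252, 0.0996]
tool_rot: [0.004, 0.052, 0.999, -0.001]
contact_force: [1.2, -1.1, 1.2]
gripper_width: 0.003
```

```bash
python3 g.py -105 0 78
python3 - <<'E'
from plant import manip
import cv2,numpy as np
from h import pr
f=manip.grab_frame("side"); i=cv2.resize(f["color"][220:320,270:400,::-1],None,fx=6,fy=6,interpolation=cv2.INTER_CUBIC)
cv2.imwrite("pics/side2.png",i)
p=pr(f,manip.state()["tool_pos"]);print(((p-[270,220]+.5)*6-.5).round(0))
E
```

```text
t 3.6 ext mm [-102.    -2.2   99.6]
shift now-axes mm [ 3.2  2.2 21.6]  desired-axes [ 3.   2.2 21.6]
turn deg [-0.14  0.52 -0.14]
F [ 1.18 -1.13  1.24] w 0.003
[329. 278.]
```

View pics/side2.png

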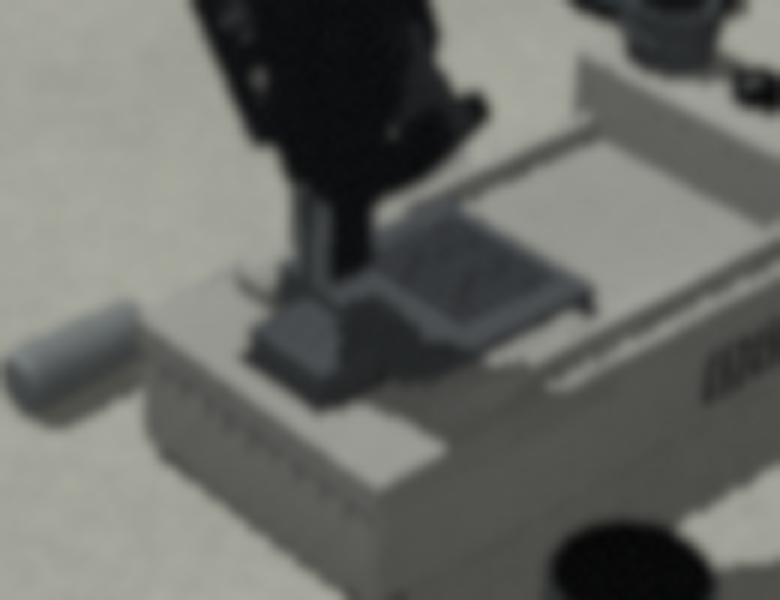

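The tip sits at about (333,275), against a predicted (329,278), so the calibration holds. Next I'll correct x and y and go down to just above the tab.

Emit:
move_arm:
  rows:
    - {"tx":0.003,"ty":0.002,"tz":0,"ax":0,"ay":0.5,"az":0,"jaw":255}
    - {"tx":0,"ty":0,"tz":0,"ax":0,"ay":0,"az":0,"jaw":255}
    - {"tx":0,"ty":0,"tz":0.01,"ax":0,"ay":0,"az":0,"jaw":255}
    - {"tx":0,"ty":0,"tz":0.01,"ax":0,"ay":0,"az":0,"jaw":255}
    - {"tx":0,"ty":0,"tz":0,"ax":0,"ay":0,"az":0,"jaw":255}

```text
time: 4.15
tool_pos: [0.477, -0.1226, 0.0781]
tool_rot: [-0.0, 0.052, 0.999, -0.001]
contact_force: [0.2, 0.6, -1.0]
gripper_width: 0.002
```

```bash
python3 g.py -105 0 66
```

```text
t 4.15 ext mm [-1.053e+02  1.000e-01  7.810e+01]
shift now-axes mm [-0.3 -0.1 12.1]  desired-axes [-0.3 -0.1 12.1]
turn deg [-0.15 -0.01 -0.13]
F [ 0.24  0.61 -1.01] w 0.002
```

Lined up within 0.5 mm. I'll press the tab now.

Emit:
move_arm:
  rows:
    - {"tx":0,"ty":0,"tz":0.004,"ax":0,"ay":0,"az":0,"jaw":255}
    - {"tx":0,"ty":0,"tz":0.003,"ax":0,"ay":0,"az":0,"jaw":255}
    - {"tx":0,"ty":0,"tz":0.003,"ax":0,"ay":0,"az":0,"jaw":255}
    - {"tx":0,"ty":0,"tz":0.002,"ax":0,"ay":0,"az":0,"jaw":255}

```text
time: 4.55
tool_pos: [0.4772, -0.1227, 0.0664]
tool_rot: [-0.001, 0.052, 0.999, -0.001]
contact_force: [-2.7, 1.7, 5.7]
gripper_width: 0.005
```

```bash
python3 g.py -105 0 66
```

```text
t 4.55 ext mm [-105.1    0.    66.4]
shift now-axes mm [-0.1 -0.   0.4]  desired-axes [-0.1 -0.   0.4]
turn deg [-0.13 -0.07 -0.13]
F [-2.72  1.73  5.67] w 0.005
```

Emit:
move_arm:
  rows:
    - {"tx":0,"ty":0,"tz":0.001,"ax":0,"ay":0,"az":0,"jaw":255}

```text
time: 4.65
tool_pos: [0.4772, -0.1227, 0.066]
tool_rot: [-0.001, 0.052, 0.999, -0.001]
contact_force: [-5.4, 1.4, 8.4]
gripper_width: -0.002
```

```bash
python3 g.py -105 0 66
```

```text
t 4.65 ext mm [-105.    0.   66.]
shift now-axes mm [-0. -0. -0.]  desired-axes [-0. -0. -0.]
turn deg [-0.12 -0.1  -0.12]
F [-5.43  1.36  8.37] w -0.002
```

The tab is at its stop: z = 66 mm, 8.4 N up. Holding it down, I'll slide forward in small steps.

Emit:
move_arm:
  rows:
    - {"tx":-0.002,"ty":0,"tz":0.0005,"ax":0,"ay":0,"az":0,"jaw":255}
    - {"tx":-0.002,"ty":0,"tz":0.0005,"ax":0,"ay":0,"az":0,"jaw":255}

```text
time: 4.85
tool_pos: [0.4797, -0.1231, 0.066]
tool_rot: [-0.004, 0.052, 0.999, -0.001]
contact_force: [-5.2, 2.0, 7.6]
gripper_width: -0.002
```

```bash
python3 g.py -100 0 66
```

```text
t 4.85 ext mm [-1.025e+02 -1.000e-01  6.600e+01]
shift now-axes mm [-2.5  0.1 -0. ]  desired-axes [-2.5  0.1  0. ]
turn deg [-0.13 -0.41 -0.1 ]
F [-5.18  2.02  7.56] w -0.002
```

Emit:
move_arm:
  rows:
    - {"tx":-0.0025,"ty":0,"tz":0.0005,"ax":0,"ay":-0.3,"az":0,"jaw":255}
    - {"tx":-0.0025,"ty":0,"tz":0.0005,"ax":0,"ay":-0.2,"az":0,"jaw":255}
    - {"tx":-0.0025,"ty":0,"tz":0.0005,"ax":0,"ay":-0.2,"az":0,"jaw":255}

```text
time: 5.15
tool_pos: [0.4844, -0.1238, 0.066]
tool_rot: [-0.003, 0.052, 0.999, -0.001]
contact_force: [-7.8, 1.4, 10.6]
gripper_width: -0.004
```

```bash
python3 g.py -95 0 66
python3 - <<'E'
from plant import manip
import cv2
f=manip.grab_frame("side"); i=cv2.resize(f["color"][220:320,270:400,::-1],None,fx=6,fy=6,interpolation=cv2.INTER_CUBIC)
cv2.imwrite("pics/side3.png",i)
E
```

```text
t 5.15 ext mm [-97.8  -0.3  66. ]
shift now-axes mm [-2.8  0.3 -0. ]  desired-axes [-2.8  0.3 -0. ]
turn deg [-0.15 -0.28 -0.04]
F [-7.84  1.43 10.61] w -0.004
```

View pics/side3.png

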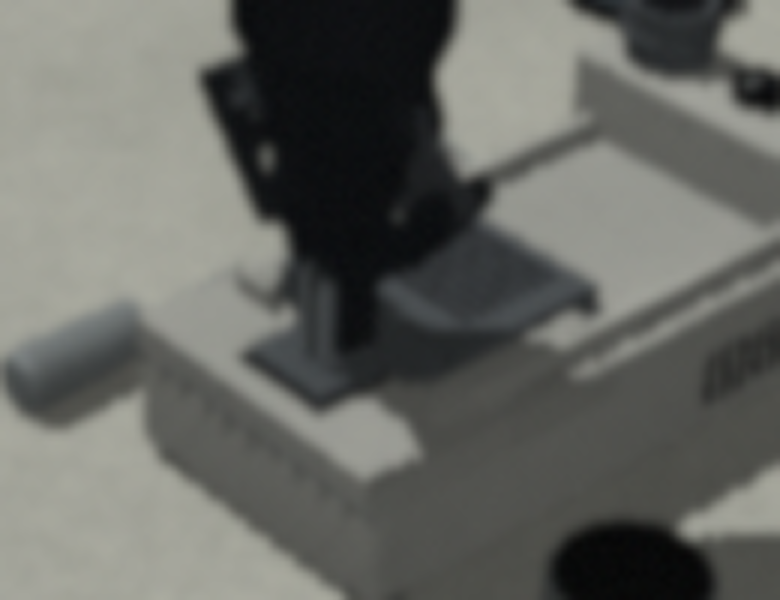

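The picture shows the tab fully down under the tips, around (330,370), and the tips at the lid's lip. I'll keep pushing.

Emit:
move_arm:
  rows:
    - {"tx":-0.003,"ty":0,"tz":0.0005,"ax":0,"ay":-0.2,"az":0,"jaw":255}
    - {"tx":-0.003,"ty":0.0003,"tz":0.0005,"ax":0,"ay":-0.2,"az":0,"jaw":255}
    - {"tx":-0.003,"ty":0,"tz":0.0005,"ax":0,"ay":-0.2,"az":0,"jaw":255}
    - {"tx":-0.003,"ty":0,"tz":0.0005,"ax":0,"ay":-0.2,"az":0,"jaw":255}

```text
time: 5.6
tool_pos: [0.492, -0.1249, 0.0659]
tool_rot: [-0.003, 0.051, 0.999, -0.001]
contact_force: [-7.1, 1.4, 8.5]
gripper_width: 0.002
```

```bash
python3 g.py -85 0 66
python3 - <<'E'
from plant import manip
import cv2
f=manip.grab_frame("side"); i=cv2.resize(f["color"][220:320,270:400,::-1],None,fx=6,fy=6,interpolation=cv2.INTER_CUBIC)
cv2.imwrite("pics/side4.png",i)
E
```

```text
t 5.6 ext mm [-90.1  -0.6  65.9]
shift now-axes mm [-5.1  0.6 -0.1]  desired-axes [-5.1  0.6 -0.1]
turn deg [-0.19 -0.35  0.03]
F [-7.11  1.37  8.48] w 0.002
```

View pics/side4.png

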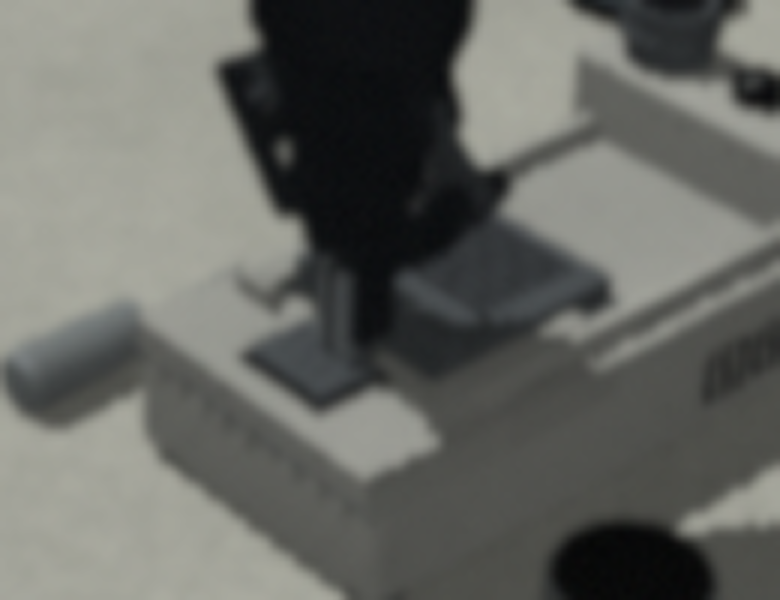

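The lid's rear corner has moved from (590,300) to (607,295), so it is sliding and the tab is still down. I'll continue.

Emit:
move_arm:
  rows:
    - {"tx":-0.0035,"ty":0.0003,"tz":0.0005,"ax":0,"ay":-0.2,"az":0,"jaw":255}
    - {"tx":-0.0035,"ty":0.0003,"tz":0.0004,"ax":0,"ay":-0.2,"az":0,"jaw":255}
    - {"tx":-0.0035,"ty":0.0003,"tz":0.0003,"ax":0,"ay":-0.2,"az":0,"jaw":255}

```text
time: 5.95
tool_pos: [0.4997, -0.1254, 0.0658]
tool_rot: [-0.003, 0.051, 0.999, -0.002]
contact_force: [-5.7, 0.1, 7.4]
gripper_width: -0.001
```

```bash
python3 g.py -78 0 66
```

```text
t 5.95 ext mm [-82.4  -0.3  65.8]
shift now-axes mm [-4.4  0.3 -0.2]  desired-axes [-4.4  0.3 -0.2]
turn deg [-0.26 -0.3   0.08]
F [-5.68  0.05  7.4 ] w -0.001
```

Emit:
move_arm:
  rows:
    - {"tx":-0.004,"ty":0.0003,"tz":0.0003,"ax":0,"ay":-0.2,"az":0,"jaw":255}
    - {"tx":-0.004,"ty":0,"tz":0,"ax":0,"ay":-0.2,"az":0,"jaw":255}
    - {"tx":-0.004,"ty":0,"tz":0,"ax":0,"ay":0,"az":0,"jaw":255}

```text
time: 6.25
tool_pos: [0.5119, -0.1265, 0.0654]
tool_rot: [0.001, 0.051, 0.999, -0.003]
contact_force: [-1.6, 0.3, 1.2]
gripper_width: 0.0
```

```bash
python3 g.py -70 0 67
python3 - <<'E'
from plant import manip
import cv2
f=manip.grab_frame("side"); i=cv2.resize(f["color"][220:320,270:400,::-1],None,fx=6,fy=6,interpolation=cv2.INTER_CUBIC)
cv2.imwrite("pics/side5.png",i)
E
```

```text
t 6.25 ext mm [-70.1  -0.2  65.4]
shift now-axes mm [-0.1  0.2 -1.6]  desired-axes [-0.1  0.2 -1.6]
turn deg [-0.28  0.09  0.07]
F [-1.64  0.34  1.19] w 0.0
```

View pics/side5.png

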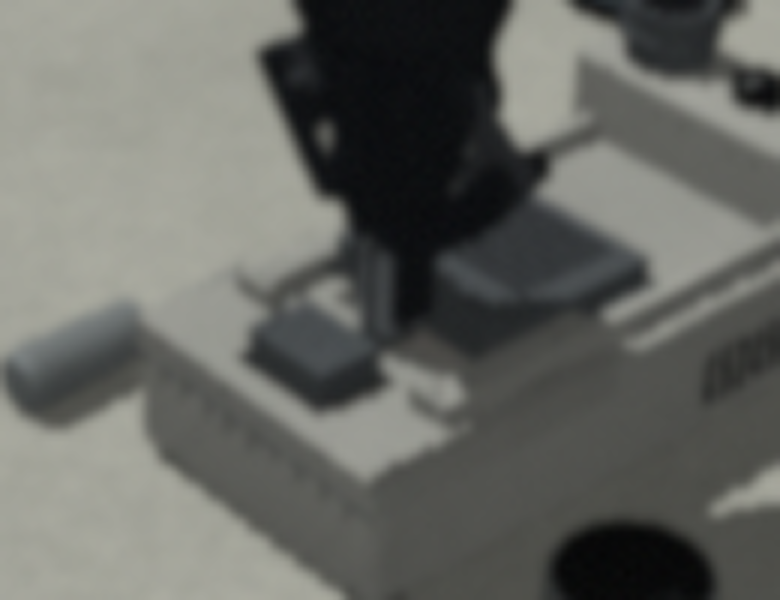

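The tab has sprung back up at (315,345), and the lid is clear of it with about 30 mm of travel. I'll raise the tips 2 mm and push on.

Emit:
move_arm:
  rows:
    - {"tx":-0.003,"ty":0,"tz":-0.001,"ax":-0.2,"ay":0,"az":0,"jaw":255}
    - {"tx":-0.004,"ty":0,"tz":-0.001,"ax":0,"ay":0,"az":0,"jaw":255}
    - {"tx":-0.004,"ty":0,"tz":-0.0003,"ax":0,"ay":0,"az":0,"jaw":255}
    - {"tx":-0.004,"ty":0,"tz":0,"ax":0,"ay":0,"az":0,"jaw":255}
    - {"tx":-0.004,"ty":0,"tz":0,"ax":0,"ay":0,"az":0,"jaw":255}
    - {"tx":-0.004,"ty":0,"tz":0,"ax":0,"ay":0,"az":0,"jaw":255}

```text
time: 6.9
tool_pos: [0.5365, -0.1288, 0.0666]
tool_rot: [0.0, 0.051, 0.999, -0.0]
contact_force: [-1.2, -0.0, 0.3]
gripper_width: 0.004
```

```bash
python3 g.py -20 0 68
```

```text
t 6.9 ext mm [-45.4   0.   66.6]
shift now-axes mm [-25.4  -0.1  -1.4]  desired-axes [-25.4  -0.   -1.4]
turn deg [-0.03  0.03  0.07]
F [-1.19 -0.02  0.3 ] w 0.004
```

Emit:
move_arm:
  rows:
    - {"tx":-0.004,"ty":0,"tz":-0.0007,"ax":0,"ay":0,"az":0,"jaw":255}
    - {"tx":-0.004,"ty":0,"tz":-0.0005,"ax":0,"ay":0,"az":0,"jaw":255}
    - {"tx":-0.004,"ty":0,"tz":0,"ax":0,"ay":0,"az":0,"jaw":255}
    - {"tx":-0.004,"ty":0,"tz":0,"ax":0,"ay":0,"az":0,"jaw":255}
    - {"tx":-0.002,"ty":0,"tz":0,"ax":0,"ay":0,"az":0,"jaw":255}
    - {"tx":0,"ty":0,"tz":0,"ax":0,"ay":0,"az":0,"jaw":255}

```text
time: 7.5
tool_pos: [0.5568, -0.1308, 0.0679]
tool_rot: [0.001, 0.051, 0.999, -0.0]
contact_force: [-2.0, 0.7, 1.0]
gripper_width: 0.004
```

```bash
python3 g.py -20 0 68
python3 - <<'E'
from plant import manip
import cv2
f=manip.grab_frame("side"); i=cv2.resize(f["color"][210:310,290:420,::-1],None,fx=6,fy=6,interpolation=cv2.INTER_CUBIC)
cv2.imwrite("pics/side6.png",i)
from h import *
P=[.5817,-.1335,-.1025]
for n,p in (("deck x87 y-49.5",(87,-49.5,60)),("lid rear right flange travel72",(67,-48,64)),("t80",(75,-48,64)),("t92",(87,-48,64)),("lip front right top t72",(-17,-40,78)),("t80",(-9,-40,78))):
    print(n,((pr(f,W(p,P))-[290,210]+.5)*6).round())
E
```

```text
t 7.5 ext mm [-25.    0.1  67.9]
shift now-axes mm [-5.  -0.1 -0.1]  desired-axes [-5.  -0.1 -0.1]
turn deg [-0.03  0.06  0.08]
F [-2.04  0.66  1.02] w 0.004
deck x87 y-49.5 [665. 302.]
lid rear right flange travel72 [628. 310.]
t80 [642. 303.]
t92 [663. 292.]
lip front right top t72 [458. 350.]
t80 [474. 342.]
```

View pics/side6.png

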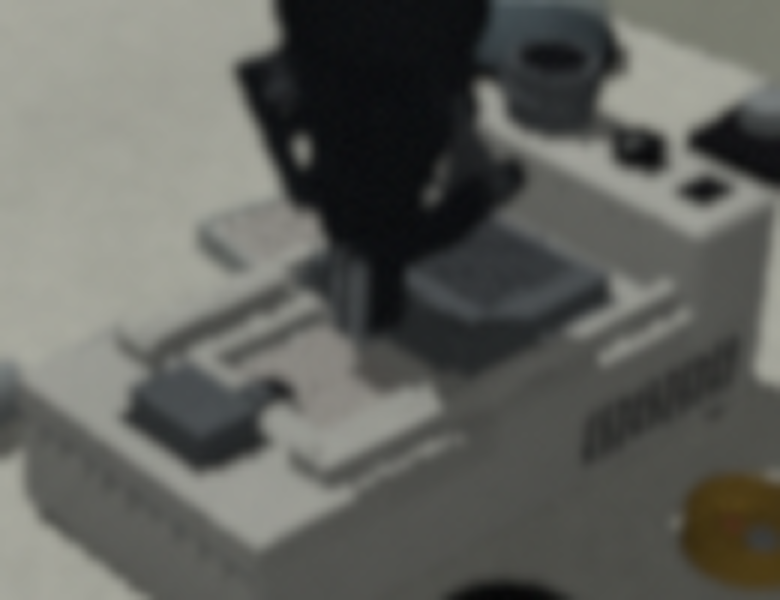

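The opening is mostly exposed and the lid is sliding flat; going by the tips, travel is about 75 mm. I'll push 6 mm more for margin, then back off and lift.

Emit:
move_arm:
  rows:
    - {"tx":-0.003,"ty":0,"tz":0,"ax":0,"ay":0,"az":0,"jaw":255}
    - {"tx":-0.003,"ty":0,"tz":0,"ax":0,"ay":0,"az":0,"jaw":255}
    - {"tx":-0.001,"ty":0,"tz":0,"ax":0,"ay":0,"az":0,"jaw":255}
    - {"tx":0,"ty":0,"tz":0,"ax":0,"ay":0,"az":0,"jaw":255}
    - {"tx":0.003,"ty":0,"tz":0,"ax":0,"ay":0,"az":0,"jaw":255}
    - {"tx":0.003,"ty":0,"tz":0,"ax":0,"ay":0,"az":0,"jaw":255}
    - {"tx":0.001,"ty":0,"tz":-0.01,"ax":0,"ay":0,"az":0,"jaw":255}
    - {"tx":0,"ty":0,"tz":-0.03,"ax":0,"ay":0,"az":0,"jaw":255}
    - {"tx":0,"ty":0,"tz":-0.04,"ax":0,"ay":0,"az":0,"jaw":255}
    - {"tx":0,"ty":0,"tz":-0.04,"ax":0,"ay":0,"az":0,"jaw":255}
    - {"tx":0,"ty":0,"tz":-0.03,"ax":0,"ay":0,"az":0,"jaw":255}

```text
time: 8.65
tool_pos: [0.5524, -0.1294, 0.2189]
tool_rot: [-0.005, 0.051, 0.999, 0.001]
contact_force: [1.3, -1.0, -0.1]
gripper_width: 0.001
```

Emit:
move_arm:
  rows:
    - {"tx":0.01,"ty":0.03,"tz":0,"ax":0,"ay":0,"az":0,"jaw":255}
    - {"tx":0.01,"ty":0.04,"tz":0,"ax":0,"ay":0,"az":0,"jaw":255}
    - {"tx":0.01,"ty":0.04,"tz":0,"ax":0,"ay":0,"az":0,"jaw":255}
    - {"tx":0.01,"ty":0.04,"tz":0,"ax":0,"ay":0,"az":0,"jaw":255}
    - {"tx":0.01,"ty":0.04,"tz":0,"ax":0,"ay":0,"az":0,"jaw":255}
    - {"tx":0.01,"ty":0.04,"tz":0,"ax":0,"ay":0,"az":0,"jaw":255}
    - {"tx":0,"ty":0.03,"tz":0,"ax":0,"ay":0,"az":0,"jaw":255}
    - {"tx":0,"ty":0,"tz":0,"ax":0,"ay":0,"az":0,"jaw":255}
    - {"tx":0,"ty":0,"tz":0,"ax":0,"ay":0,"az":0,"jaw":255}

```text
time: 9.55
tool_pos: [0.5224, 0.1427, 0.238]
tool_rot: [0.01, 0.052, 0.999, 0.0]
contact_force: [-0.7, -0.3, 0.2]
gripper_width: 0.0
```

```bash
python3 g.py -20 0 68
python3 - <<'E'
from plant import manip
import cv2
from h import *
P=[.5817,-.1335,-.1025]
for n,o,k in (("side",(260,200),4),("top",(290,170),4)):
    f=manip.grab_frame(n); i=f["color"][o[1]:o[1]+150,o[0]:o[0]+(180 if n=="side" else 150),::-1]
    i=cv2.resize(i,None,fx=4,fy=4,interpolation=cv2.INTER_CUBIC); cv2.imwrite(f"pics/{n}7.png",i)
    cv2.imwrite(f"pics/{n}7full.png",f["color"][:,:,::-1])
    for t in (72,80,92):
        print(n,t,[((pr(f,W(p,P))-o+.5)*4).round().tolist() for p in ((-89+t,40,78),(-89+t,-40,78),(-5+t,48,64),(-5+t,-48,64))])
E
```

```text
t 9.55 ext mm [-87.3 268.7 238. ]
shift now-axes mm [ -64.4 -268.8  171. ]  desired-axes [ -67.3 -268.7  170. ]
turn deg [ 0.07  1.18 -0.14]
F [-0.66 -0.33  0.25] w 0.0
side 72 [[323.0, 212.0], [425.0, 273.0], [416.0, 179.0], [538.0, 247.0]]
side 80 [[334.0, 207.0], [436.0, 268.0], [426.0, 175.0], [548.0, 242.0]]
side 92 [[349.0, 200.0], [451.0, 260.0], [440.0, 168.0], [562.0, 234.0]]
top 72 [[231.0, 323.0], [374.0, 342.0], [234.0, 176.0], [403.0, 198.0]]
top 80 [[232.0, 309.0], [376.0, 328.0], [236.0, 162.0], [405.0, 184.0]]
top 92 [[235.0, 288.0], [378.0, 306.0], [238.0, 141.0], [407.0, 163.0]]
```

View pics/side7.png

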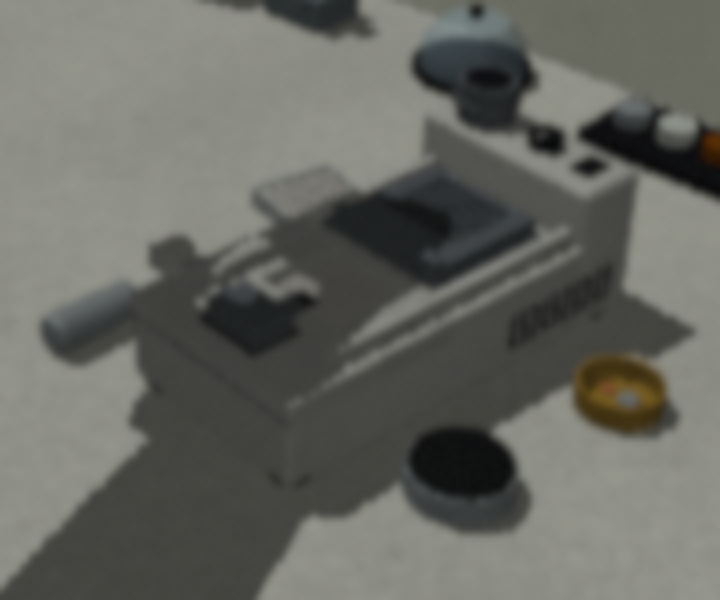

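View pics/top7.png

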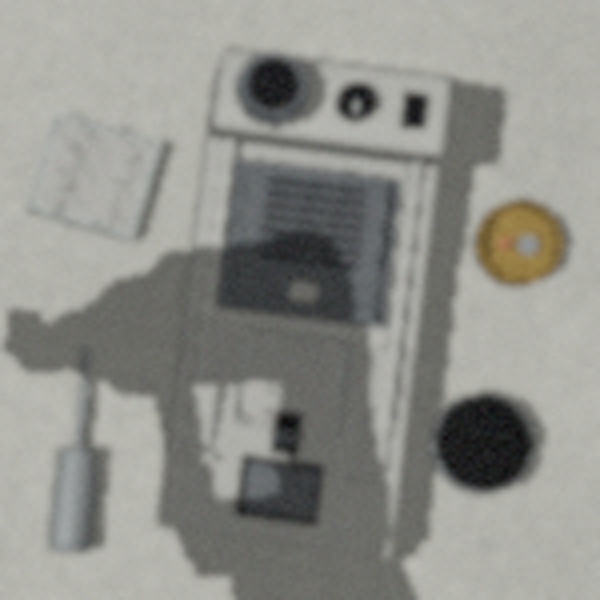

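In the top view the lid's front corners are at (218,308) and (385,326) and its rear edge is around row 163–180. That fits about 80 mm of travel, with the lid square between the ribs. The tab is up, the opening is clear and the neighbouring objects haven't moved, so I'm handing in.

Run:
```python
from plant import manip
print(manip.job_done(), manip.state()["time"])
```

```text
the job is handed in; nothing more can be done
the job is handed in; nothing more can be done
```

The filter opening is uncovered: with the fingers shut, I pressed the snap tab to its stop (tips at 66 mm, about 8 N) and held it down. I then pushed the lid straight back by its front lip and lifted away clear. The job was handed in at about 9.7 s of the 40 s allowed.

- **Lid:** the last top picture shows about 80 mm of travel (72 mm needed). It lies square and, as far as the side picture shows, flat on the rear deck between the ribs.
- **Tab:** it is back up. It sprang up on its own once the tips slid off its rear edge, when the lid had moved about 20 mm.
- **Filter and neighbours:** by the measured tip height, the tips stayed at least 5 mm above the deck as they passed over the opening. The objects next to the extractor show no movement; I did not compare the ones farther away.
- **Forces:** contact-force readings between moves stayed below about 14 N.

None of my checks failed. The arm's shadow covered part of the opening in the last pictures, so I judged it clear from the lid's position rather than from seeing all of its edge.

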